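# Clear the slab and gauge the round kiln prop

### The arm

A 6-joint arm with a two-finger parallel gripper is mounted at the origin on the work surface. World frame = base frame: x ahead of the robot, y to its left, z up, the work surface at z = 0. Lengths are in mm, angles in rad, forces in N, time in s.
With the tool pointing down it reaches from about 275 to 750 mm from the base axis. Payload 10.2 kg.
Tool frame: the origin (TCP) lies at the very end of the fingers, on their centre line; the grasp point (between the pads) lies 19 mm behind it; z points along the fingers, y is the line along which they close (so a half turn about z gives the same grasp; the last joint's range is limited). The gripper opens to 85 mm and grips with 20 to 120 N. Pads are 22 mm wide; open, the fingers measure 114 mm over their backs; the gripper's body (76 mm by 85 mm) begins 54 mm behind the grasp point. The pads swing forward as they close: fully open they stand 13 mm farther back than shut.
Start: joints at [1.118, 0.313, 1.498, -0, 1.331, -0.223], TCP at [119.598, 511.202, 195.294] pointing down, gripper open.
Joint ranges: [-2.94, 2.94], [-0.97, 2.17], [0.19, 2.56], [-1.23, 4.37], [0.02, 3.11], [-2.88, 2.88]. Speed limits (rad/s): [2.39, 2.39, 3.01, 3.14, 3.14, 3.14].

### API

Orientations are given as a unit quaternion [w, x, y, z].
In Python, from rig import monitor, eyes, job gives the robot as it stands. The module is installed in compiled form; this text tells all that it offers.
- The arm moves only by the tool send_rows, never from a script. Its argument "targets" is one flat list of numbers, 7 for each row, row after row: the turn, a rotation vector about the tool's x, y, z in degrees, then the shift along the tool's x, y, z in units of 60 mm (1.0 is 60 mm), then the opening, from -1 (shut) to 1 (fully open), so that 0 is half open. A call has 1 to 5 rows; each row shifts and turns the commanded pose from where the row before left it, along the tool's axes as they then stand; what a row does not reach is not made up. A row lasts 1/8 s, in which the tool goes at most 62.5 mm and 10.7 degrees, less where a joint would pass 70% of its speed; a pose out of reach is approached as far as the arm can. A call is refused whole if a number of a shift passes 1 or a number of a turn 10.7, either way. A call with a gripper value outside its range is refused whole. The fingers move at their own pace and stop on an object; "newtons" is the grip in N (left out, the last holds). Time passes only in rows, so rows that do not move let the fingers close. It gives the time, the measured TCP pose, the force, the opening and the grip force at its end, in the units of the state.
- monitor.sense(): the state, without advancing time (a new reading comes with each control period).
- eyes.capture(name): name is "scene" or "top" or "wrist"; returns a dict with "img" (400x640x3 uint8, red, green, blue), "K" (3x3 intrinsics, pixels), "R" (3x3) and "t" (3): a world point X has camera coordinates R X + t. Camera axes: x right, y down, z forward; pixel columns grow to the right and rows downward; lengths in mm; the calibration is good to about 2 mm. A picture is of the moment at which its call begins. There is no depth.
- job.finish_job(): hands the job in; it is judged then, once.
The state is a dict: "time_s": time; "joints": joint angles; "dq": joint speeds; "tau": joint torques, N m; "eef_pos": TCP position; "ee_rot": TCP orientation; "force": force on the tool from outside, world axes, zero at the start; "wrist_torque": the same for the moment, N m; "grip_width": opening from 0.0 (shut) to 1.0 (fully open); "grip_force": force on a finger pad.
Only numpy, scipy, OpenCV 4.12 (cv2) and the standard library are available. Lean on these libraries where they do the work, as an engineer would, in place of code of your own. Each camera call takes 0.05 s, during which the arm holds its last target. There are 200 camera calls.

### The job

Sweep the four dry clay chips off the marble slab into the tray beside it with the wooden scraper block, not with the fingers or the gauge, and stand the scraper back upright on the bench. Then stand the height gauge flat and upright on the cleared slab so that its sprung foot rests on top of the round kiln prop and reads its height: lower it gently, keep hold of it until it is down, then let go. Leave the props and the other things on the bench where they are.

Things in the scene. Friction and masses are not known exactly. Their poses are not given: they have to be found in the camera images.
- slab: marble slab fixed on the bench, 220 (its x) x 260 (its y) x 30 mm high; origin at the centre of its underside, z up. The three props stand in a row along y near x = +65 mm in its frame; the strip of slab from x = -110 to about +25 mm is free but for the chips
- tray: open grey plastic tray fixed on the bench against one short end of the slab (its +y or its -y end, which varies), 4 mm off the slab, axes parallel to the slab's; 180 (x) x 90 (y) x 26 mm high, walls and floor 4 mm; its centre lies at x = -40 mm, y = +179 or -179 mm in the slab's frame. Origin at the centre of its underside
- scraper: loose plain wooden block standing on edge on the bench, 110 (its x) x 26 (its y) x 60 mm high, about 0.1 to 0.2 kg; origin at the centre of its underside, z up; grip it across the 26 mm
- gauge: loose metal height gauge, 0.7 kg. Base 64 mm wide (y), x = -46 to +32, 22 mm high; mast at x = 0, 26 (x) x 24 (y) mm, top 130 mm up: grip it across y near the top. On its +x side an arm 16 mm wide, 102 to 122 mm up, bears a 24 mm sleeve (99 to 125 mm up) at x = +80 that guides the upright sliding rod. Origin below the mast on the underside of the base, x towards the foot, z up
- foot_slide (a joint): gauge's sliding foot: 0 m when its sole is level with the underside of the base (as at the start), growing as the foot is pushed up, to 0.075; so with the base flat on a surface it reads the height of what the foot rests on. A weak spring and its weight push it down, 1 to 2 N in all. Rod 8 mm, its top 136 mm above the sole
- foot_sole (a point): centre of the sole of the gauge's foot, a 20 mm disc, at x = +80 mm, y = 0 in the gauge's frame
- chip1: loose chip of dry brown clay, 30 x 22 x 12 mm, lying flat on the slab; origin at its centre
- chip2: loose chip of dry brown clay, 30 x 22 x 12 mm, lying flat on the slab; origin at its centre
- chip3: loose chip of dry brown clay, 30 x 22 x 12 mm, lying flat on the slab; origin at its centre
- chip4: loose chip of dry brown clay, 30 x 22 x 12 mm, lying flat on the slab; origin at its centre
- round_prop: the round kiln prop, to be gauged: loose upright cylinder of buff fired clay, 60 mm across, 56 mm high, standing on the slab in one of the three places of the row; origin at the centre of its underside
- square_prop: square kiln prop of the same clay, loose on the slab, 58 x 58 x 42 mm high, not to be moved; origin at the centre of its underside
- strip: low strip of the same clay, loose on the slab, 44 (x) x 74 (y) x 24 mm high, not to be moved; origin at the centre of its underside
- bowl: upturned white bowl, 90 mm across, 52 mm high, at the slab's other short end opposite the tray, not to be moved; origin at the centre of its underside
- jar: white pot of modelling tools, 80 mm across, 170 mm high with the tools, not to be moved; origin at the centre of its underside
- slats: two wooden slats stacked, 160 (x) x 40 x 24 mm high, not to be moved; origin at the centre of the underside
Mind the look-alikes: they are no part of the job. What is meant by the gauge is not pink, and is the smaller of those in its own colour. There is more than one size of the tray; the job needs the smaller.

How it is judged (in metres and radians):
On the way, in this order (a step that is already met when the one before it is completed fails the run):
1. all four chips lie in the tray (x of chip1 in the frame of tray between -0.088 and 0.088 m and y of chip1 in the frame of tray between -0.044 and 0.044 m and z of each of chip1, chip2, chip3, chip4 in the frame of tray below 0.034 m and x of chip2 in the frame of tray between -0.088 and 0.088 m and y of chip2 in the frame of tray between -0.044 and 0.044 m and x of chip3 in the frame of tray between -0.088 and 0.088 m and y of chip3 in the frame of tray between -0.044 and 0.044 m and x of chip4 in the frame of tray between -0.088 and 0.088 m and y of chip4 in the frame of tray between -0.044 and 0.044 m), for 0.2 s.
2. the gauge, still held, is lowered with its foot on the round prop until it reads over 50 mm (horizontal distance between foot_sole and round_prop below 0.022 m and value of joint foot_slide above 0.05 m and contact force between the fingers and gauge above 1 N), for 0.1 s.
At the end, for the whole second after the job is handed in: all four chips lie inside the tray; the gauge stands upright (within 2 degrees) and flat on the slab (within 2 mm), its foot within 22 mm of the round prop's axis and reading 56 mm +- 2 mm; the round prop stands upright; the scraper stands upright on the bench; all released and at rest (all of step 1 and horizontal distance between foot_sole and round_prop below 0.022 m and value of joint foot_slide between 0.054 and 0.058 m and z of gauge in the frame of slab between 0.028 and 0.032 m and angle between gauge's own z axis and vertical below 0.035 rad and angle between round_prop's own z axis and vertical below 0.05 rad and height (world z) of scraper between -0.003 and 0.004 m and angle between scraper's own z axis and vertical below 0.1 rad and linear speed of each of gauge, scraper below 0.01 m/s); the robot touches nothing.
It fails at once if a chip is touched with the fingers or the gauge (contact force between any of the fingers, gauge and chip1 above 0.5 N or contact force between any of the fingers, gauge and chip2 above 0.5 N or contact force between any of the fingers, gauge and chip3 above 0.5 N or contact force between any of the fingers, gauge and chip4 above 0.5 N).
It fails at once if a prop is shifted by more than 15 mm (distance of any of round_prop, square_prop, strip from where it was at the start of the episode above 0.015 m).
It fails at once if the bowl, the jar or the slats are shifted by more than 25 mm (distance of any of bowl, jar, slats from where it was at the start of the episode above 0.025 m).
It fails at once if the gauge is pressed or knocked on the round prop with more than 15 N (contact force between gauge and round_prop above 15 N).
It fails at once if the gauge is slammed on the slab with more than 80 N (contact force between gauge and slab above 80 N).
It also fails if it takes over 67 s, if anything falls off the work surface, if the arm or the gripper's body presses on something with over 40 N, if the wrist force passes 120 N, or if a joint passes its speed limit or range.

## Working session

There is one attempt and no reset: what is moved stays moved. The work goes in short steps, Python scripts to look and compute and a tool call to move; the robot and the scene stay as the last step left them, time stands still between calls to the robot, and variables do not carry over. Pictures are saved under pics/ and viewed, at most 10 in all, crops included, and the job is handed in when it is done.

Besides the shell and the picture viewer there is one more tool, called after "Call:" as name(argument=value, ...), one argument or row to a line, values as JSON. send_rows: Moves the arm, as the interface text tells. Its arguments: {"type":"object","properties":{"targets":{"type":"array","items":{"type":"number"}},"newtons":{"type":"number"}},"required":["targets"]}

```bash
mkdir -p pics; cat > h.py <<'E'
import numpy as np, cv2, pickle
from rig import monitor, eyes, job
def cap(n, f):
    c=eyes.capture(n); pickle.dump(c,open(f'pics/{f}.pkl','wb')); cv2.imwrite(f'pics/{f}.png',c['img'][:,:,::-1]); return c
def ld(f): return pickle.load(open(f'pics/{f}.pkl','rb'))
def ray(c,uv,z):
    uv=np.atleast_2d(np.array(uv,float)); R,t=np.array(c['R']),np.array(c['t'])
    d=(np.linalg.inv(c['K'])@np.c_[uv,np.ones(len(uv))].T).T@R; o=-R.T@t
    return o+d*((z-o[2])/d[:,2])[:,None]
def proj(c,X):
    X=np.atleast_2d(X); p=(np.array(c['K'])@(np.array(c['R'])@X.T+np.array(c['t']).reshape(3,1))).T
    return p[:,:2]/p[:,2:]
E
python3 - <<'E'
from h import *
for n in ('scene','top'):
    c=cap(n,n); print(n,-np.array(c['R']).T@c['t'])
a=np.vstack([cv2.imread('pics/scene.png')]); 
s=monitor.sense(); print({k:s[k] for k in('time_s','eef_pos','ee_rot','force')})
E
```

```text
scene [986.01276158 533.30688267 594.16098877]
top [ 310.89835719   24.46152578 1051.86350512]
{'time_s': 0.1, 'eef_pos': array([119.47829622, 510.94682805, 194.80448787]), 'ee_rot': array([-2.05506160e-04,  1.14667588e-01,  9.93403748e-01, -5.44379546e-04]), 'force': array([-0.16214671, -0.29770473, -0.78491834])}
```

View pics/top.png

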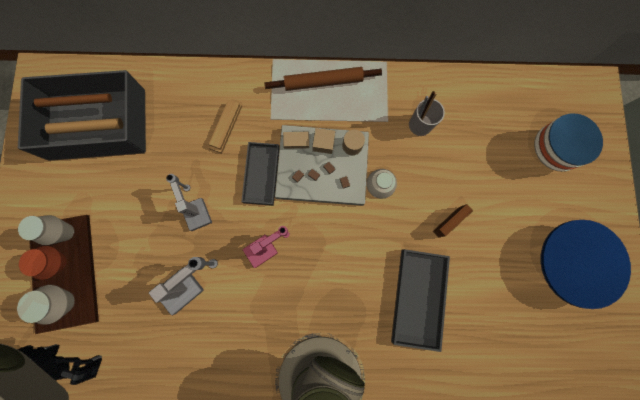

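View pics/scene.png

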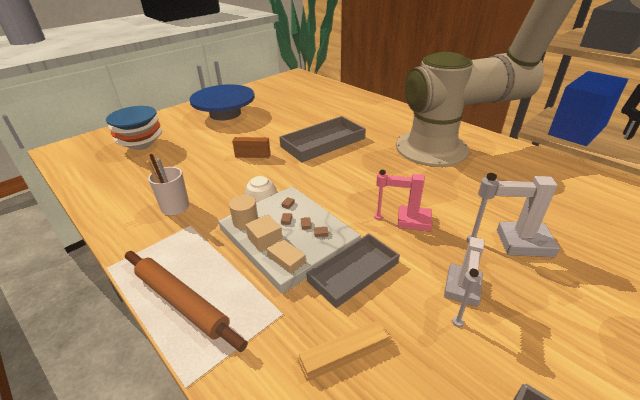

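```bash
python3 - <<'E'
from h import *
t=cv2.imread('pics/top.png'); s=cv2.imread('pics/scene.png')
a=cv2.resize(t[115:320,145:395],(500,410),interpolation=cv2.INTER_CUBIC)
b=cv2.resize(t[195:245,425:480],(275,250),interpolation=cv2.INTER_CUBIC)
o=np.zeros((410,790,3),np.uint8); o[:,:500]=a; o[:250,510:785]=b
cv2.imwrite('pics/crop1.png',o)
c=ld('top')
for n,p,z in [('slab',[(283,127),(368,131),(363,204),(276,199)],30),('scr',[(453,221)],60),('gsm base',[(195,215)],22),('gsm sleeve',[(171,178)],125),('gbig base',[(180,295)],22),('chips',[(298,176),(314,175),(329,168),(345,183)],42),('round',[(353,143)],86),('tray',[(262,173)],26),('bowl',[(384,181)],52),('slats',[(225,127)],24),('jar',[(427,110)],100)]:
    print(n,ray(c,p,z).round().tolist())
E
```

```text
slab [[709.0, 119.0, 30.0], [702.0, -134.0, 30.0], [481.0, -117.0, 30.0], [492.0, 133.0, 30.0]]
scr [[432.0, -363.0, 60.0]]
gsm base [[444.0, 362.0, 22.0]]
gsm sleeve [[527.0, 397.0, 125.0]]
gbig base [[222.0, 388.0, 22.0]]
chips [[558.0, 71.0, 42.0], [562.0, 25.0, 42.0], [583.0, -18.0, 42.0], [540.0, -64.0, 42.0]]
round [[644.0, -82.0, 86.0]]
tray [[569.0, 176.0, 26.0]]
bowl [[545.0, -174.0, 52.0]]
slats [[708.0, 291.0, 24.0]]
jar [[740.0, -290.0, 100.0]]
```

View pics/crop1.png

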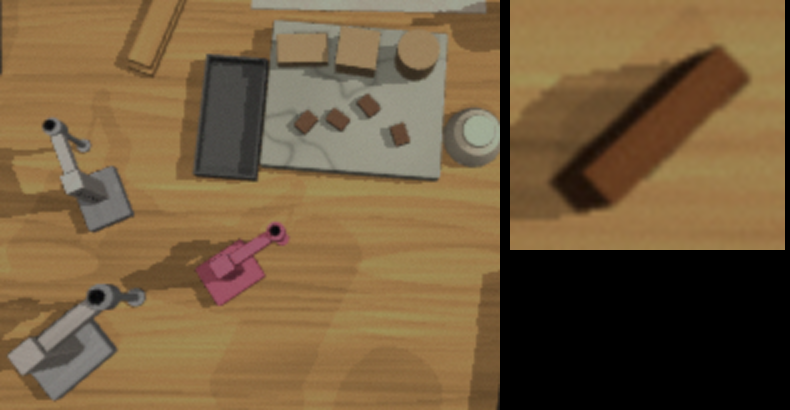

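Gauges, in crop1.png: pink (230,270), large grey (60,345) and small grey (100,190). The small grey one is meant, since it isn't pink and is the smaller of the two grey ones. The tray is the smaller one, against the slab's left (+y) end at (230,115). The scraper is the dark brown block at the right. I'll go above the slab for a close look.

Call:
send_rows(
  targets=[0, 0, 0, -0.66, -0.64, -0.2, 1, 0, 0, 0, -0.66, -0.64, -0.2, 1, 0, 0, 0, -0.66, -0.64, -0.2, 1, 0, 0, 0, -0.66, -0.64, -0.2, 1, 0, 0, 0, -0.66, -0.64, -0.2, 1],
)

```text
time_s: 0.72
eef_pos: [269.1, 277.6, 255.6]
ee_rot: [-0.0, 0.114, 0.993, -0.0]
force: [1.2, -0.1, -0.4]
grip_width: 0.998
grip_force: 0.0
```

Call:
send_rows(
  targets=[0, 0, 0, -0.66, -0.64, -0.2, 1, 0, 0, 0, -0.66, -0.64, -0.2, 1, 0, 0, 0, -0.66, -0.64, -0.2, 1, 0, 0, 0, -0.66, -0.64, -0.2, 1, 0, 0, 0, -0.66, -0.64, -0.2, 1],
)

```text
time_s: 1.35
eef_pos: [418.3, 45.3, 315.6]
ee_rot: [-0.0, 0.115, 0.993, 0.0]
force: [0.4, 0.8, 1.2]
grip_width: 0.999
grip_force: 0.0
```

Call:
send_rows(
  targets=[0, 0, 0, -0.66, -0.64, -0.2, 1, 0, 0, 0, 0, 0, 0, 1],
)

```text
time_s: 1.6
eef_pos: [448.7, -1.9, 326.8]
ee_rot: [-0.0, 0.117, 0.993, -0.0]
force: [-0.7, 0.8, -1.1]
grip_width: 0.999
grip_force: 0.0
```

```bash
python3 - <<'E'
from h import *
c=cap('wrist','w1'); s=monitor.sense(); print(s['eef_pos'],s['ee_rot'],s['time_s']); print(-np.array(c['R']).T@c['t'],c['R'])
for n in ('scene',): cap(n,'scene2')
E
```

```text
[ 4.47801533e+02 -2.92277481e-01  3.26717803e+02] [-6.54884065e-04  1.15833952e-01  9.93268365e-01  1.46603109e-04] 1.65
[368.78462202  17.1420142  506.1143575 ] [[ 2.30944715e-01  9.72966870e-01 -9.69494990e-05]
 [ 9.22433230e-01 -2.18918285e-01  3.18106462e-01]
 [ 3.09485825e-01 -7.35544356e-02 -9.48054993e-01]]
```

View pics/w1.png

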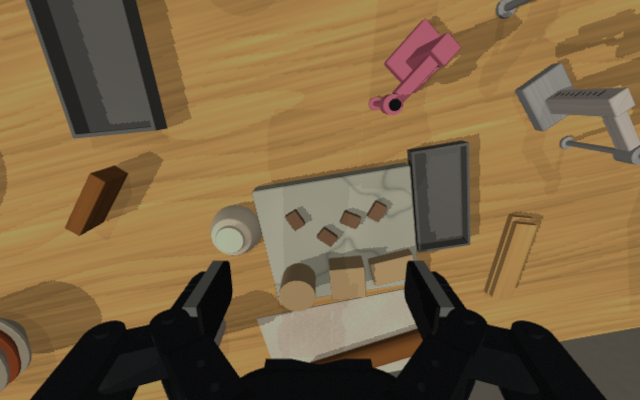

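The wrist picture shows the slab (near corners 255,190 and 412,163), the four chips around (335,218), the round prop at (299,280), the tray at (440,195), the scraper at (97,200) and the small grey gauge at the right (545,97).

```bash
python3 - <<'E'
from h import *
c=ld('w1'); im=c['img']; hsv=cv2.cvtColor(im,cv2.COLOR_RGB2HSV)
for n,p in [('chip',(295,219)),('scrtop',(110,180)),('scrside',(85,200)),('prop',(299,272)),('propside',(297,300)),('slab',(280,235)),('gbase',(540,100)),('wood',(200,120))]: print(n,hsv[p[1],p[0]])
def blobs(mask,roi,zs,amin=60):
    m=np.zeros_like(mask); x0,y0,x1,y1=roi; m[y0:y1,x0:x1]=mask[y0:y1,x0:x1]
    for k in cv2.findContours(m,cv2.RETR_EXTERNAL,cv2.CHAIN_APPROX_NONE)[0]:
        if cv2.contourArea(k)>amin:
            r=cv2.minAreaRect(k); P=ray(c,cv2.boxPoints(r),zs); print('  px',np.round(r[0]),'area',cv2.contourArea(k),'ctr',P.mean(0).round(1),'sides',np.linalg.norm(P[0]-P[1]).round(1),np.linalg.norm(P[1]-P[2]).round(1),'dir',np.degrees(np.arctan2(*(P[1]-P[0])[[1,0]])).round(1))
br=cv2.inRange(hsv,(3,100,40),(13,255,150))
print('chips');blobs(br,(262,190,405,250),40)
print('scr');blobs(br,(50,150,140,250),60)
for n,p,z in [('slabcorners',[(255,190),(412,163),(278,292)],30)]: print(n,ray(c,p,z).round(1).tolist())
# dark tray and slab
g=cv2.inRange(hsv,(0,0,130),(179,60,255)); print('slab');blobs(g,(240,150,412,310),30,500)
E
python3 - <<'E'
import cv2
im=cv2.imread('pics/w1.png')
import numpy as np
o=np.zeros((600,800,3),np.uint8)
o[:600,:450]=cv2.resize(im[150:310,240:360],(450,600),interpolation=cv2.INTER_CUBIC)
o[:300,460:760]=cv2.resize(im[150:250,50:150],(300,300),interpolation=cv2.INTER_CUBIC)
o[310:600,460:800]=cv2.resize(im[55:171,504:640],(340,290),interpolation=cv2.INTER_CUBIC)
cv2.imwrite('pics/crop2.png',o)
E
```

```text
chip [ 13 121 103]
scrtop [ 14 187  49]
scrside [ 14 181 121]
prop [ 18 109  70]
propside [ 18 106 151]
slab [ 26  36 158]
gbase [ 21  18 139]
wood [ 19 135 168]
chips
  px [327. 237.] area 132.5 ctr [584.5 -19.2  40. ] sides 22.3 27.5 dir 124.2
  px [350. 219.] area 154.0 ctr [563.   25.6  40. ] sides 21.7 28.0 dir 149.2
  px [295. 220.] area 154.5 ctr [542.5 -63.2  40. ] sides 20.3 28.1 dir 111.5
  px [377. 211.] area 154.5 ctr [559.3  70.7  40. ] sides 29.5 21.0 dir 139.7
scr
  px [108. 174.] area 84.5 ctr [ 399.2 -315.3   60. ] sides 43.6 16.9 dir 93.2
slabcorners [[480.8, -115.1, 30.0], [495.6, 140.5, 30.0], [677.5, -131.6, 30.0]]
slab
  px [358. 300.] area 986.0 ctr [727.5   7.5  30. ] sides 185.2 41.9 dir 76.7
  px [339. 231.] area 11271.5 ctr [588.9   0.8  30. ] sides 255.5 193.9 dir 86.4
```

View pics/crop2.png

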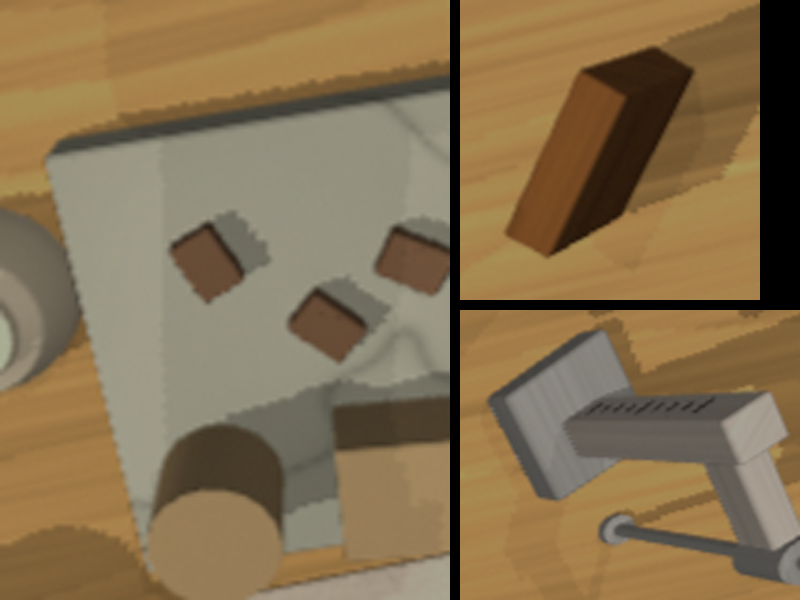

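```bash
python3 - <<'E'
from h import *
c=ld('w1')
P=ray(c,[(90.7,173.3),(106,181.7),(79.3,235.7),(65.3,228.3)],60); print('scr',P.round(1).tolist(),P.mean(0)); 
for a,b in((0,1),(1,2),(2,3),(3,0)): d=P[b]-P[a]; print(np.linalg.norm(d).round(1),np.degrees(np.arctan2(d[1],d[0])).round(1))
print('round',ray(c,[(297.3,295.3)],86))
print('mast',ray(c,[(620.8,103)],130),'sole',ray(c,[(504+(618-460)/2.5,55+(530-310)/2.5)],3))
print('base bottom corners',ray(c,[(504+(490-460)/2.5,55+(402-310)/2.5),(504+(600-460)/2.5,55+(332-310)/2.5),(504+(560-460)/2.5,55+(498-310)/2.5)],22).round(1).tolist())
E
```

```text
scr [[391.6, -339.4, 60.0], [409.0, -322.8, 60.0], [481.8, -404.8, 60.0], [464.7, -420.4, 60.0]] [ 436.77987164 -371.85582579   60.        ]
24.0 43.7
109.7 -48.4
23.1 -137.5
109.2 132.0
round [[654.52813708 -85.19883617  86.        ]]
mast [[454.55033388 363.6208599  130.        ]] sole [[528.53199464 399.8658886    3.        ]]
base bottom corners [[426.2, 308.9, 22.0], [401.7, 372.5, 22.0], [493.7, 349.8, 22.0]]
```

Call:
send_rows(
  targets=[0, 0, 8.65, 0, 0, 0.5, 1, 0, 0, 8.65, 0, 0, 0.5, 1, 0, 0, 8.65, 0, 0, 0.5, 1, 0, 0, 8.65, 0, 0, 0.5, 1],
)

```text
time_s: 2.2
eef_pos: [446.8, 2.1, 206.4]
ee_rot: [0.0, 0.406, 0.914, 0.0]
force: [0.7, 0.4, -1.0]
grip_width: 1.003
grip_force: 0.0
```

Call:
send_rows(
  targets=[0, 0, 0, -0.64, -0.61, 0.2, 1, 0, 0, 0, -0.64, -0.61, 0.2, 1, 0, 0, 0, -0.64, -0.61, 0.2, 1, 0, 0, 0, -0.64, -0.61, 0.2, 1],
)

```text
time_s: 2.7
eef_pos: [442.2, -211.6, 159.1]
ee_rot: [0.0, 0.404, 0.915, 0.0]
force: [1.1, 0.1, 0.5]
grip_width: 0.999
grip_force: 0.0
```

Call:
send_rows(
  targets=[0, 0, 0, -0.64, -0.61, 0.2, 1, 0, 0, 0, -0.64, -0.61, 0.2, 1, 0, 0, 0, -0.64, -0.61, 0.2, 1, 0, 0, 0, 0, 0, 0, 1],
)

```text
time_s: 3.2
eef_pos: [437.9, -371.5, 121.9]
ee_rot: [-0.001, 0.406, 0.914, 0.0]
force: [0.2, 1.0, 0.2]
grip_width: 1.001
grip_force: 0.0
```

```bash
python3 - <<'E'
from h import *
c=cap('wrist','w2'); s=monitor.sense(); print(s['eef_pos'],s['ee_rot'],s['time_s'])
q=s['ee_rot']; print('theta',2*np.degrees(np.arctan2(q[2],q[1]))-90)
print(proj(c,[[437,-372,60],[437,-372,0]]))
E
```

```text
[ 438.41276038 -369.97147982  122.58426453] [-6.75708985e-04  4.05020874e-01  9.14307061e-01  4.83591026e-04] 3.25
theta 42.21511200460691
[[316.73056255 202.7999226 ]
 [316.95297017 184.07844283]]
```

View pics/w2.png

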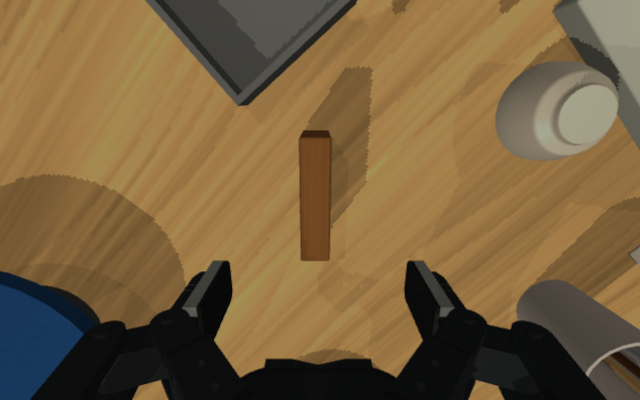

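The scraper's top face is at (302–330, 138–260), upright in the image and centred on the fingers, so I'll descend and grip.

Call:
send_rows(
  targets=[0, 0, 0, 0, 0, 0.7, 1, 0, 0, 0, 0, 0, 0.5, 1, 0, 0, 0, 0, 0, 0.3, 1, 0, 0, 0, 0, 0, 0, -1, 0, 0, 0, 0, 0, 0, -1],
  newtons=60,
)

```text
time_s: 3.88
eef_pos: [439.3, -370.0, 34.6]
ee_rot: [0.001, 0.404, 0.915, -0.0]
force: [0.5, 0.3, 0.3]
grip_width: 0.606
grip_force: 0.0
```

Call:
send_rows(
  targets=[0, 0, 0, 0, 0, 0, -1, 0, 0, 0, 0, 0, 0, -1, 0, 0, 0, 0, 0, 0, -1],
)

```text
time_s: 4.25
eef_pos: [438.6, -370.6, 33.6]
ee_rot: [0.0, 0.405, 0.914, -0.0]
force: [-1.3, -0.0, 0.1]
grip_width: 0.002
grip_force: 0.0
```

```bash
python3 - <<'E'
from h import *
c=ld('w2'); print(ray(c,[(301,138),(330,138),(329,260),(302,260)],60).round(1), ray(c,[(301,138),(330,138),(329,260),(302,260)],60).mean(0))
E
```

```text
[[ 391.9 -340.5   60. ]
 [ 408.8 -325.3   60. ]
 [ 481.4 -404.7   60. ]
 [ 463.5 -421.    60. ]] [ 436.40554528 -372.88328453   60.        ]
```

The fingers shut on nothing, so I need to look.

```bash
python3 - <<'E'
from h import *
c=cap('wrist','w3');d=cap('scene','s3'); s=monitor.sense(); print(s['eef_pos'],s['ee_rot'],s['time_s'],s['grip_width'],s['grip_force'])
o=np.zeros((400,800,3),np.uint8); o[:,:]=0
o[:,:480]=c['img'][:,80:560,::-1]; o[:320,480:800]=cv2.resize(d['img'][90:250,180:340,::-1],(320,320)); cv2.imwrite('pics/crop3.png',o)
E
```

```text
[ 438.51774332 -370.60863527   33.40511225] [ 5.20409384e-05  4.04897518e-01  9.14362070e-01 -4.68139289e-05] 4.35 0.0037600191710171656 0.0
```

View pics/crop3.png

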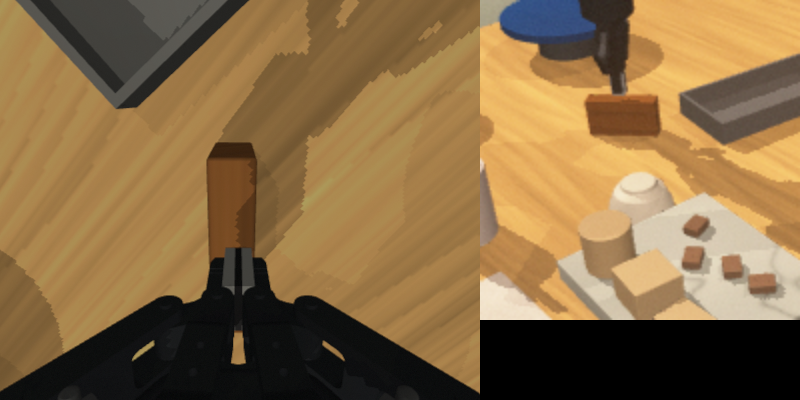

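```bash
python3 - <<'E'
from h import *
c=ld('w3');d=ld('s3'); print('cam',-np.array(c['R']).T@c['t'])
T=np.array([438.5,-370.6,33.4])
for n,C,off in(('w',c,(-80,0)),('s',d,None)):
  for z in(33.4,60,70): 
    p=proj(C,[[438.5,-370.6,z]])[0]; print(n,z,(p+off) if off else [480+(p[0]-180)*2,(p[1]-90)*2])
  e=np.array([.669,-.743,0]);f=np.array([.743,.669,0])
  for z in (0,60):
    q=proj(C,[np.array([437,-372,z])+a*55*e+b*13*f for a in(-1,1) for b in(-1,1)]); print(z,(q+off if off else np.c_[480+(q[:,0]-180)*2,(q[:,1]-90)*2]).round().tolist())
E
```

```text
cam [ 383.18326164 -309.72137746  212.74389266]
w 33.4 [237.89968639 233.74888076]
w 60 [237.89249442 253.53719699]
w 70 [237.88921014 262.57370742]
0 [[217.0, 141.0], [254.0, 141.0], [219.0, 279.0], [251.0, 279.0]]
60 [[209.0, 156.0], [260.0, 157.0], [213.0, 333.0], [255.0, 333.0]]
s 33.4 [np.float64(621.5288429929124), np.float64(113.75139678122554)]
s 60 [np.float64(619.2949642237054), np.float64(98.44890560958652)]
s 70 [np.float64(618.4392366190662), np.float64(92.58701001532938)]
0 [[660.0, 128.0], [657.0, 137.0], [593.0, 127.0], [588.0, 135.0]]
60 [[656.0, 95.0], [653.0, 102.0], [587.0, 93.0], [582.0, 101.0]]
```

Call:
send_rows(
  targets=[0, 0, 0, 0, 0, -0.8, -1, 0, 0, 0, 0, 0, -0.7, -1, 0, 0, 0, 0, 0, 0, -1],
)

```text
time_s: 4.72
eef_pos: [439.6, -371.8, 126.5]
ee_rot: [0.003, 0.405, 0.914, -0.001]
force: [-0.2, -0.6, 1.0]
grip_width: -0.0
grip_force: 0.0
```

```bash
python3 - <<'E'
from h import *
c=cap('wrist','w4');d=cap('scene','s4'); s=monitor.sense(); print(s['eef_pos'],s['time_s'],s['grip_width'],s['grip_force'],s['force'])
p=proj(c,[s['eef_pos']])[0];q=proj(d,[s['eef_pos']])[0]; print(p-(80,0), 480+(q[0]-180)*2,(q[1]-40)*2)
o=np.zeros((420,800,3),np.uint8)
o[:400,:480]=c['img'][:,80:560,::-1]; o[:420,480:800]=cv2.resize(d['img'][40:250,180:340,::-1],(320,420)); cv2.imwrite('pics/crop4.png',o)
E
```

```text
[ 438.32785688 -370.34786458  122.87555262] 4.825 -0.00014348139360623017 0.0 [-0.43867146  0.21419249  0.38769209]
[238.08821486 228.88803198] 613.9561716947743 160.56841851270474
```

View pics/crop4.png

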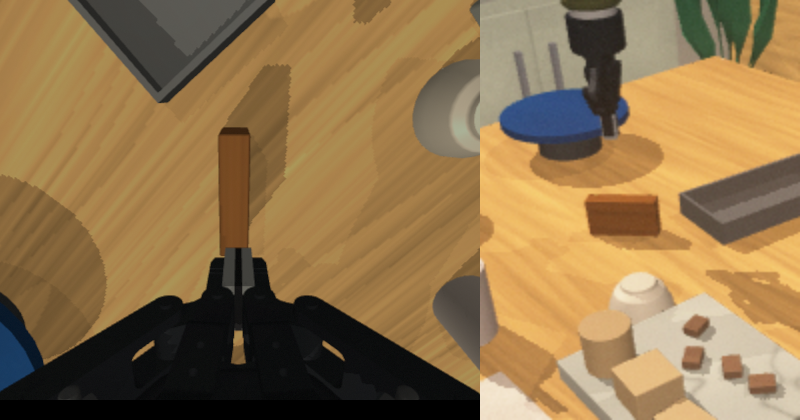

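```bash
python3 - <<'E'
from h import *
def tri(a):
    A=[];b=[]
    for C,uv in a:
        o=-np.array(C['R']).T@C['t']; d=np.array(C['R']).T@np.linalg.inv(C['K'])@[*uv,1]; d/=np.linalg.norm(d)
        M=np.eye(3)-np.outer(d,d); A.append(M); b.append(M@o)
    x=np.linalg.lstsq(np.vstack(A),np.hstack(b),rcond=None)[0]; return x,[proj(C,[x])[0]-uv for C,uv in a]
c=ld('w4');d=ld('s4')
print(tri([(c,(318,248)),(d,(246,108.5))]))
t=cap('top','t4')['img']
o=proj(ld('t4'),[[438.3,-370.3,z] for z in(123,150,163)]);print(o)
for z in (100,123,133,143,153,163): print(z,proj(c,[[438.3,-370.3,z]])[0].round(1),proj(d,[[438.3,-370.3,z]])[0].round(1))
# tip pixel extents by difference between scene images
g=cv2.absdiff(cv2.imread('pics/s4.png'),cv2.imread('pics/scene.png')).max(2)
m=(g>40); ys,xs=np.where(m[60:200,200:300]); 
for y in range(95,125): 
    w=np.where(m[y,225:275])[0]; print(y,(w.min()+225,w.max()+225) if len(w) else None,end=' ')
s=monitor.sense(); print(s['joints'])
E
```

```text
(array([ 435.99688817, -367.72571559,  159.37695061]), [array([0.16396753, 2.69405529]), array([0.46560246, 0.2072475 ])])
[[464.77230043 215.88343412]
 [469.17001925 214.49782421]
 [471.37958859 213.80164482]]
100 [318.1 215.9] [248.  127.3]
123 [318.1 228.9] [247.  120.2]
133 [318.1 235.5] [246.5 117.1]
143 [318.1 242.7] [246.1 114. ]
153 [318.1 250.8] [245.6 110.8]
163 [318.1 259.8] [245.1 107.5]
95 (np.int64(236), np.int64(247)) 96 (np.int64(236), np.int64(247)) 97 (np.int64(237), np.int64(246)) 98 (np.int64(240), np.int64(247)) 99 (np.int64(240), np.int64(248)) 100 (np.int64(240), np.int64(247)) 101 (np.int64(241), np.int64(247)) 102 (np.int64(241), np.int64(247)) 103 (np.int64(241), np.int64(247)) 104 (np.int64(247), np.int64(249)) 105 (np.int64(243), np.int64(249)) 106 (np.int64(241), np.int64(249)) 107 (np.int64(242), np.int64(248)) 108 (np.int64(242), np.int64(247)) 109 (np.int64(245), np.int64(245)) 110 None 111 None 112 None 113 None 114 None 115 None 116 None 117 None 118 None 119 None 120 None 121 None 122 None 123 None 124 None [-9.05612180e-01  4.82969606e-01  1.44763935e+00  3.36671489e-05
  1.21280310e+00 -1.64267202e+00]
```

Triangulated, the shut fingertips sit about 30 mm higher than the reported TCP: z≈155 against a reading of 123. They closed just above the block. I'll open, descend about 30 mm deeper and watch the force.

Call:
send_rows(
  targets=[0, 0, 0, 0, 0, 0, 1, 0, 0, 0, 0, 0, 0, 1, 0, 0, 0, 0, 0, 0, 1, 0, 0, 0, 0, 0, 0.7, 1, 0, 0, 0, 0, 0, 0.7, 1],
)

```text
time_s: 5.5
eef_pos: [438.6, -370.7, 38.4]
ee_rot: [0.0, 0.405, 0.914, -0.0]
force: [0.0, -0.6, 0.1]
grip_width: 0.998
grip_force: 0.0
```

Call:
send_rows(
  targets=[0, 0, 0, 0, 0, 0.25, 1, 0, 0, 0, 0, 0, 0.25, 1, 0, 0, 0, 0, 0, 0, 1],
)

```text
time_s: 5.88
eef_pos: [438.6, -370.6, 9.3]
ee_rot: [-0.0, 0.405, 0.914, 0.0]
force: [0.7, -0.2, 0.1]
grip_width: 0.997
grip_force: 0.0
```

```bash
python3 - <<'E'
from h import *
s=monitor.sense(); print(s['eef_pos'],s['force'],s['grip_width'])
E
```

```text
[ 438.55192197 -370.58826787    9.25346193] [ 0.73606595 -0.18460587  0.08024159] 0.9973973126102612
```

Call:
send_rows(
  targets=[0, 0, 0, 0, 0, 0.12, 1, 0, 0, 0, 0, 0, 0, -1, 0, 0, 0, 0, 0, 0, -1, 0, 0, 0, 0, 0, 0, -1, 0, 0, 0, 0, 0, 0, -1],
  newtons=60,
)

```text
time_s: 6.5
eef_pos: [438.6, -370.8, 2.5]
ee_rot: [0.0, 0.405, 0.914, -0.0]
force: [-1.4, -1.1, 2.4]
grip_width: 0.294
grip_force: 59.1
```

Gripped at 59 N and width 0.294, about 25 mm. Next I lift, carry it to behind the chips and turn it square to the slab.

Call:
send_rows(
  targets=[0, 0, 0, 0, 0, -0.4, -1, 0, 0, 0, 0, 0, -0.7, -1, 0, 0, 0, 0, 0, -0.7, -1, 0, 0, 0, 0.33, 0.75, 0, -1, 0, 0, 0, 0.33, 0.75, 0, -1],
)

```text
time_s: 7.12
eef_pos: [478.8, -279.7, 110.3]
ee_rot: [0.0, 0.405, 0.914, 0.0]
force: [0.6, -0.2, -0.8]
grip_width: 0.293
grip_force: 58.9
```

Call:
send_rows(
  targets=[0, 0, 0, 0.33, 0.75, 0, -1, 0, 0, 0, 0.33, 0.75, 0, -1, 0, 0, 0, 0.34, 0.75, 0, -1, 0, 0, 0, 0.34, 0.75, 0, -1, 0, 0, 0, 0, 0, 0, -1],
)

```text
time_s: 7.75
eef_pos: [558.3, -97.2, 109.8]
ee_rot: [-0.0, 0.403, 0.915, 0.0]
force: [-0.4, -0.5, -0.7]
grip_width: 0.296
grip_force: 58.8
```

Call:
send_rows(
  targets=[0, 0, -8.9, 0, 0, 0, -1, 0, 0, -8.9, 0, 0, 0, -1, 0, 0, -8.9, 0, 0, 0, -1, 0, 0, -8.9, 0, 0, 0, -1, 0, 0, -8.9, 0, 0, 0, -1],
)

```text
time_s: 8.38
eef_pos: [557.4, -101.0, 109.9]
ee_rot: [-0.0, 0.026, 1.0, 0.0]
force: [0.6, 0.3, -2.2]
grip_width: 0.292
grip_force: 58.9
```

Call:
send_rows(
  targets=[0, 0, 0, 0, 0, 0, -1, 0, 0, 0, 0, 0, 0, -1],
)

```text
time_s: 8.62
eef_pos: [557.6, -100.6, 110.0]
ee_rot: [-0.0, 0.03, 1.0, -0.0]
force: [0.5, -0.2, -1.4]
grip_width: 0.296
grip_force: 58.8
```

```bash
python3 - <<'E'
from h import *
c=cap('wrist','w5'); s=monitor.sense(); q=s['ee_rot']; print(s['eef_pos'],2*np.degrees(np.arctan2(q[2],q[1]))-90,s['time_s'],s['grip_width'])
E
```

```text
[ 557.63840146 -100.47488914  110.03549289] 86.57440213053044 8.675 0.29726746668467396
```

View pics/w5.png

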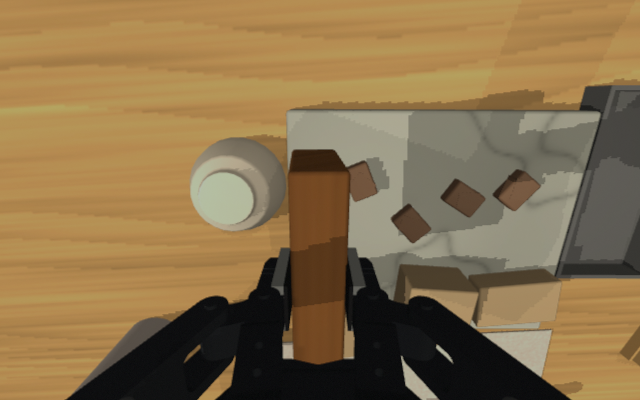

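The picture shows the scraper square to the slab at (290–350, 150–365), behind the chips and clear of them and the bowl. I'll lower it, then sweep.

Call:
send_rows(
  targets=[0, 0, 0, 0, 0, 0.5, -1, 0, 0, 0, 0, 0, 0.5, -1, 0, 0, 0, 0, 0, 0.2, -1, 0, 0, 0, 0, 0, 0.05, -1, 0, 0, 0, 0, 0, 0, -1],
)

```text
time_s: 9.3
eef_pos: [558.3, -100.4, 35.9]
ee_rot: [0.001, 0.029, 1.0, -0.0]
force: [-0.3, 0.5, -0.6]
grip_width: 0.296
grip_force: 58.8
```

Call:
send_rows(
  targets=[0, 0, 0, 0, 0.2, 0, -1, 0, 0, 0, 0, 0.29, 0, -1, 0, 0, 0, 0, 0.29, 0, -1, 0, 0, 0, 0, 0.29, 0, -1, 0, 0, 0, 0, 0.29, 0, -1],
)

```text
time_s: 9.93
eef_pos: [562.5, -17.3, 35.2]
ee_rot: [0.0, 0.028, 1.0, -0.0]
force: [-0.1, -0.8, -0.6]
grip_width: 0.299
grip_force: 58.9
```

Call:
send_rows(
  targets=[0, 0, 0, 0, 0.29, 0, -1, 0, 0, 0, 0, 0.29, 0, -1, 0, 0, 0, 0, 0.29, 0, -1, 0, 0, 0, 0, 0.29, 0, -1, 0, 0, 0, 0, 0.29, 0, -1],
)

```text
time_s: 10.55
eef_pos: [567.4, 69.3, 35.1]
ee_rot: [-0.0, 0.029, 1.0, 0.0]
force: [-0.1, -0.2, -1.4]
grip_width: 0.298
grip_force: 59.0
```

```bash
python3 - <<'E'
from h import *
c=cap('top','t6'); cap('scene','s6'); s=monitor.sense(); print(s['eef_pos'],s['force'])
hsv=cv2.cvtColor(c['img'],cv2.COLOR_RGB2HSV)
w=cap('wrist','w6'); hsv=cv2.cvtColor(w['img'],cv2.COLOR_RGB2HSV)
m=cv2.inRange(hsv,(3,90,40),(13,255,170))
for k in cv2.findContours(m,cv2.RETR_EXTERNAL,cv2.CHAIN_APPROX_NONE)[0]:
    if cv2.contourArea(k)>40: r=cv2.minAreaRect(k); print(r[0],cv2.contourArea(k),ray(w,[r[0]],41).round())
E
```

```text
[567.2386158  69.9431354  34.9749998] [ 0.9680837   0.07850151 -0.99747407]
(384.2637634277344, 219.01553344726562) 2405.0 [[557. 111.  41.]]
(441.09039306640625, 192.98121643066406) 744.0 [[542. 145.  41.]]
```

Call:
send_rows(
  targets=[0, 0, 0, 0, 0.29, 0, -1, 0, 0, 0, 0, 0.29, 0, -1, 0, 0, 0, 0, 0.29, 0, -1, 0, 0, 0, 0, 0.29, 0, -1, 0, 0, 0, 0, 0.29, 0, -1],
)

```text
time_s: 11.32
eef_pos: [572.3, 156.3, 35.1]
ee_rot: [-0.0, 0.028, 1.0, 0.0]
force: [-0.5, -0.2, -1.7]
grip_width: 0.294
grip_force: 59.0
```

Call:
send_rows(
  targets=[0, 0, 0, 0, 0.1, 0, -1, 0, 0, 0, 0, 0, -0.2, -1, 0, 0, 0, 0, 0, -0.5, -1, 0, 0, 0, 0, 0, -0.8, -1, 0, 0, 0, 0, 0, 0, -1],
)

```text
time_s: 11.95
eef_pos: [574.8, 160.6, 129.7]
ee_rot: [0.004, 0.029, 1.0, 0.0]
force: [-0.3, -0.6, -1.0]
grip_width: 0.294
grip_force: 59.0
```

Call:
send_rows(
  targets=[0, 0, 0, 0, -0.8, 0, -1, 0, 0, 0, 0, -0.8, 0, -1, 0, 0, 0, 0, -0.8, 0, -1, 0, 0, 0, 0, -0.8, 0, -1, 0, 0, 0, 0, 0, 0, -1],
)

```text
time_s: 12.58
eef_pos: [561.2, -33.9, 124.7]
ee_rot: [-0.0, 0.031, 1.0, -0.0]
force: [0.0, 0.5, -1.5]
grip_width: 0.299
grip_force: 59.0
```

```bash
cat > chips.py <<'E'
from h import *
def chk(w,z=10):
    hsv=cv2.cvtColor(w['img'],cv2.COLOR_RGB2HSV); m=cv2.inRange(hsv,(3,80,25),(14,255,190))
    for k in cv2.findContours(m,cv2.RETR_EXTERNAL,cv2.CHAIN_APPROX_NONE)[0]:
        if cv2.contourArea(k)>20:
            r=cv2.minAreaRect(k); p=ray(w,[r[0]],z)[0]; d=p-[598,6,0]; x,y=d[0]*.998-d[1]*.0576, d[0]*.0576+d[1]*.998
            if abs(x)<160 and abs(y)<240: print(np.round(r[0]),cv2.contourArea(k),'slab',round(x),round(y),'tray',round(x+40),round(y-179))
E
python3 - <<'E'
from chips import *
w=cap('wrist','w7'); t=cap('top','t7'); s=cap('scene','s7'); st=monitor.sense(); print(st['eef_pos'],st['time_s'])
for n in (w,t,s): chk(n); print()
E
```

```text
[561.48106514 -30.35646585 124.84741913] 12.725
[516. 218.] 698.5 slab 1 163 tray 41 -16
[319. 257.] 11415.5 slab 45 -41 tray 85 -220
[532. 168.] 1811.5 slab -52 169 tray -12 -10

[264. 178.] 150.0 slab -51 165 tray -11 -14
[266. 162.] 62.0 slab 1 164 tray 41 -15

[337. 274.] 156.5 slab -2 162 tray 38 -17
[353. 260.] 267.5 slab -54 155 tray -14 -24
```

All four chips are in the tray: one blob of about one chip's area, one of about three. I'll set the scraper down on the open bench in front of the slab.

Call:
send_rows(
  targets=[0, 0, 0, 0.9, 0, 0, -1, 0, 0, 0, 0.9, 0, 0, -1, 0, 0, 0, 0.9, 0, 0, -1, 0, 0, 0, 0, 0, 0.6, -1, 0, 0, 0, 0, 0, 0.7, -1],
)

```text
time_s: 13.35
eef_pos: [400.5, -20.9, 47.2]
ee_rot: [0.002, 0.028, 1.0, -0.001]
force: [0.5, -0.8, -1.6]
grip_width: 0.295
grip_force: 59.0
```

Call:
send_rows(
  targets=[0, 0, 0, 0, 0, 0.4, -1, 0, 0, 0, 0, 0, 0.2, -1, 0, 0, 0, 0, 0, 0.08, -1, 0, 0, 0, 0, 0, 0, -1],
)

```text
time_s: 13.85
eef_pos: [400.4, -21.4, 6.7]
ee_rot: [0.0, 0.028, 1.0, -0.0]
force: [0.2, 1.3, -1.9]
grip_width: 0.291
grip_force: 59.0
```

Call:
send_rows(
  targets=[0, 0, 0, 0, 0, 0.05, -1, 0, 0, 0, 0, 0, 0, -1],
)

```text
time_s: 14.1
eef_pos: [400.1, -21.6, 3.5]
ee_rot: [0.0, 0.029, 1.0, -0.0]
force: [-0.6, 0.0, -1.3]
grip_width: 0.292
grip_force: 59.0
```

Call:
send_rows(
  targets=[0, 0, 0, 0, 0, 0.015, -1, 0, 0, 0, 0, 0, 0, -1],
)

```text
time_s: 14.35
eef_pos: [400.1, -21.6, 2.5]
ee_rot: [0.0, 0.029, 1.0, -0.0]
force: [0.9, -0.1, -0.3]
grip_width: 0.294
grip_force: 59.1
```

Call:
send_rows(
  targets=[0, 0, 0, 0, 0, 0, 1, 0, 0, 0, 0, 0, 0, 1, 0, 0, 0, 0, 0, 0, 1, 0, 0, 0, 0, 0, -0.7, 1, 0, 0, 0, 0, 0, -1, 1],
)

```text
time_s: 14.98
eef_pos: [399.0, -21.2, 104.9]
ee_rot: [-0.002, 0.029, 1.0, 0.001]
force: [0.4, -0.1, 1.0]
grip_width: 0.995
grip_force: 0.0
```

Call:
send_rows(
  targets=[0, 0, 0, 0, 0, -1, 1, 0, 0, 0, -0.08, 0.92, -0.13, 1, 0, 0, 0, -0.08, 0.92, -0.13, 1, 0, 0, 0, -0.08, 0.92, -0.13, 1, 0, 0, 0, -0.08, 0.92, -0.13, 1],
)

```text
time_s: 15.6
eef_pos: [431.7, 199.7, 195.9]
ee_rot: [0.0, 0.028, 1.0, -0.0]
force: [0.4, -0.7, -0.5]
grip_width: 1.003
grip_force: 0.0
```

Call:
send_rows(
  targets=[0, 0, 0, -0.08, 0.92, -0.13, 1, 0, 0, 0, -0.08, 0.92, -0.13, 1, 0, 0, 0, -0.08, 0.92, -0.13, 1, 0, 0, -9.8, 0, 0, 0, 1, 0, 0, -9.8, 0, 0, 0, 1],
)

```text
time_s: 16.23
eef_pos: [455.3, 363.0, 218.5]
ee_rot: [-0.0, -0.145, 0.989, -0.0]
force: [-0.6, 0.1, -0.0]
grip_width: 1.002
grip_force: 0.0
```

Call:
send_rows(
  targets=[0, 0, -9.8, 0, 0, 0, 1, 0, 0, 0, 0, 0, 0, 1],
)

```text
time_s: 16.48
eef_pos: [455.5, 362.3, 218.8]
ee_rot: [-0.0, -0.225, 0.974, -0.0]
force: [-0.1, 0.7, -1.2]
grip_width: 0.999
grip_force: 0.0
```

```bash
python3 - <<'E'
from h import *
w=cap('wrist','w8'); cap('scene','s8'); cap('top','t8'); st=monitor.sense(); q=st['ee_rot']; print(st['eef_pos'],2*np.degrees(np.arctan2(q[2],q[1]))-90,st['time_s'])
print(proj(w,[[455,364,130],[528,400,2],[455,364,0]]))
d=w['img'][:,:,::-1].copy(); s=ld('s8')['img'][:,:,::-1]
o=np.zeros((560,800,3),np.uint8); o[:400,:640]=d; o[400:560,:240]=cv2.resize(s[110:190,220:340],(240,160)); o[400:560,250:450]=cv2.resize(s[230:310,310:410],(200,160)); 
t=ld('t8')['img'][:,:,::-1]; o[400:560,460:780]=cv2.resize(t[120:200,240:400],(320,160))
cv2.imwrite('pics/crop5.png',o)
E
```

```text
[455.52715122 362.3512222  218.95476047] 115.96018356324223 16.625
[[319.52536731 193.92498308]
 [319.07574248 222.40518524]
 [318.98163074 165.15092673]]
```

View pics/crop5.png

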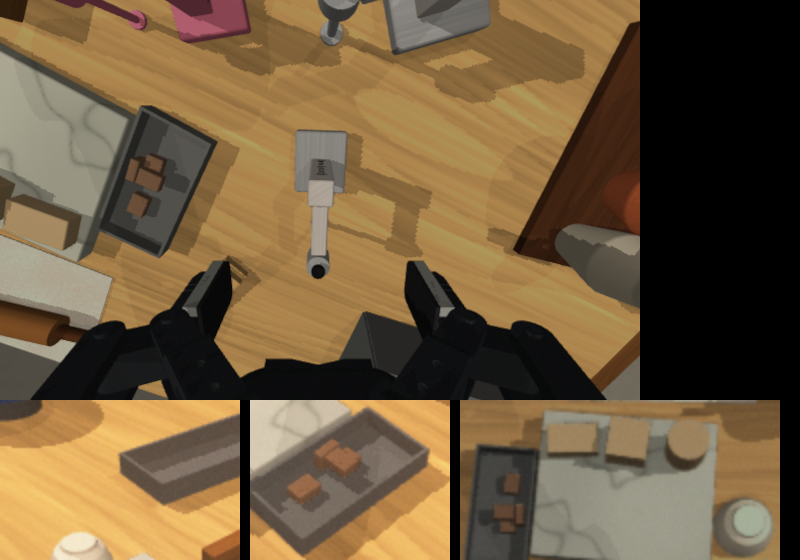

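The gauge mast top is at (321,193) and its sleeve at (318,262), lined up with the fingers. The tray insets show the four chips lying inside, and the props are unmoved.

```bash
python3 - <<'E'
from h import *
w=ld('w8'); a=ray(w,[(321,193)],130)[0]; b=ray(w,[(318,262)],125)[0]; print(a,b,np.linalg.norm(b-a),np.degrees(np.arctan2(*(b-a)[[1,0]])))
g=cv2.cvtColor(w['img'],cv2.COLOR_RGB2HSV); m=cv2.inRange(g,(0,0,90),(179,60,255)); 
for r in (150,185,200,220,240): x=np.where(m[r,280:360])[0]+280; print(r,x.min(),x.max(),end='; ')
r=(proj(ld('t8'),[[654.5,-85.2,86]])[0]); print('pred round',r)
for f in('t8',):
  t=ld(f); h=cv2.cvtColor(t['img'],cv2.COLOR_RGB2HSV); 
w=ld('w5');
E
```

```text
[453.60009251 364.82824101 130.        ] [522.04960888 395.28692874 125.        ] 75.08706912445422 23.98812282764853
150 296 345; 185 295 343; 200 308 332; 220 312 327; 240 311 326; pred round [353.958621   139.52852673]
```

Call:
send_rows(
  targets=[0, 0, 0, 0, 0.03, 0.8, 1, 0, 0, 0, 0, 0, 0.8, 1, 0, 0, 0, 0, 0, 0.7, 1, 0, 0, 0, 0, 0, 0.3, 1, 0, 0, 0, 0, 0, 0, 1],
)

```text
time_s: 17.25
eef_pos: [454.2, 363.6, 61.9]
ee_rot: [-0.001, -0.225, 0.974, -0.0]
force: [-0.2, 0.3, 0.7]
grip_width: 0.996
grip_force: 0.0
```

Call:
send_rows(
  targets=[0, 0, 0, 0, 0, 0, -0.3, 0, 0, 0, 0, 0, 0, -0.5, 0, 0, 0, 0, 0, 0, -1, 0, 0, 0, 0, 0, 0, -1, 0, 0, 0, 0, 0, 0, -1],
  newtons=100,
)

```text
time_s: 17.88
eef_pos: [454.8, 364.3, 63.8]
ee_rot: [0.0, -0.226, 0.974, 0.0]
force: [-3.4, 0.3, 5.3]
grip_width: 0.27
grip_force: 98.0
```

The mast is gripped: width 0.27 (about 23 mm) at 98 N. Lifting and turning.

Call:
send_rows(
  targets=[0, 0, 0, 0, 0, -0.1, -1, 0, 0, 0, 0, 0, -0.4, -1, 0, 0, 0, 0, 0, -0.6, -1, 0, 0, 0, 0, 0, -0.5, -1, 0, 0, 0, 0, 0, -0.2, -1],
)

```text
time_s: 18.5
eef_pos: [454.9, 363.9, 171.8]
ee_rot: [0.0, -0.226, 0.974, 0.0]
force: [1.3, 0.7, -8.3]
grip_width: 0.264
grip_force: 98.4
```

Call:
send_rows(
  targets=[0, 0, 5, 0, 0, 0, -1, 0, 0, 8, 0, 0, 0, -1, 0, 0, 8.4, 0, 0, 0, -1, 0, 0, 5, 0, 0, 0, -1, 0, 0, 3, 0, 0, 0, -1],
)

```text
time_s: 19.12
eef_pos: [454.1, 363.5, 169.2]
ee_rot: [-0.001, 0.03, 1.0, -0.001]
force: [-0.3, -0.2, -7.5]
grip_width: 0.262
grip_force: 98.1
```

Call:
send_rows(
  targets=[0, 0, 0, -0.13, -0.4, 0, -1, 0, 0, 0, -0.27, -0.81, 0, -1, 0, 0, 0, -0.27, -0.81, 0, -1, 0, 0, 0, -0.27, -0.81, 0, -1, 0, 0, 0, -0.27, -0.81, 0, -1],
)

```text
time_s: 19.75
eef_pos: [514.3, 140.1, 169.6]
ee_rot: [-0.001, 0.028, 1.0, -0.0]
force: [1.2, 0.3, -7.7]
grip_width: 0.263
grip_force: 99.0
```

Call:
send_rows(
  targets=[0, 0, 0, -0.27, -0.81, 0, -1, 0, 0, 0, -0.27, -0.81, 0, -1, 0, 0, 0, -0.27, -0.81, 0, -1, 0, 0, 0, -0.27, -0.81, 0, -1, 0, 0, 0, -0.13, -0.4, 0, -1],
)

```text
time_s: 20.38
eef_pos: [574.5, -82.7, 169.3]
ee_rot: [-0.001, 0.03, 1.0, 0.0]
force: [-0.3, 0.7, -7.4]
grip_width: 0.265
grip_force: 99.4
```

Call:
send_rows(
  targets=[0, 0, 0, 0, 0, 0, -1, 0, 0, 0, 0, 0, 0, -1],
)

```text
time_s: 20.62
eef_pos: [574.4, -79.3, 170.3]
ee_rot: [-0.001, 0.028, 1.0, 0.001]
force: [0.5, 0.4, -7.6]
grip_width: 0.263
grip_force: 99.4
```

```bash
python3 - <<'E'
from h import *
t=cap('top','t9'); s=cap('scene','s9'); cap('wrist','w9'); st=monitor.sense(); q=st['ee_rot']; print(st['eef_pos'],2*np.degrees(np.arctan2(q[2],q[1]))-90,st['time_s'],st['force'],st['wrist_torque'])
# expected foot and prop in scene and blobs
P=st['eef_pos']; th=np.radians(-3.4); f=P+[80*np.cos(th),80*np.sin(th),0]; bz=P[2]-63
print('sole pred',f[:2],bz,proj(s,[[f[0],f[1],bz],[654.5,-85.2,86],[f[0],f[1],bz+136]]).round(1).tolist())
a=s['img'].astype(int); 
h=cv2.cvtColor(s['img'],cv2.COLOR_RGB2HSV)
y0,x0=[int(v) for v in proj(s,[[f[0],f[1],bz]])[0][::-1]]
for y in range(y0-30,y0+32,3): print(y,' '.join('%d/%d/%d'%tuple(h[y,x]) for x in range(x0-15,x0+17,3)))
E
```

```text
[574.66977995 -79.24103403 170.92478074] 86.81699534267338 20.775 [ 0.17057097  0.27840359 -8.04676967] [ 0.00123047 -0.00197916  0.02270577]
sole pred [654.52896619 -83.98554392] 107.92478074191402 [[241.1, 194.4], [242.2, 202.0], [231.3, 139.8]]
164 18/143/238 18/145/238 18/147/236 8/42/133 17/132/197 19/140/243 19/142/244 19/139/243 20/140/244 20/137/244 18/146/239
167 19/146/238 19/144/238 18/140/240 14/83/157 13/80/143 19/147/241 18/141/242 19/139/244 19/141/243 20/140/243 20/138/245
170 19/142/240 18/148/238 19/143/240 16/124/218 11/50/137 18/144/237 19/146/238 19/145/240 19/143/241 19/142/245 19/141/242
173 18/147/236 19/143/241 19/145/239 18/147/235 12/47/136 19/143/241 18/144/239 18/149/238 19/142/241 16/92/218 13/33/183
176 18/145/234 17/147/235 18/143/239 18/140/240 13/43/142 18/144/239 19/141/241 19/145/241 18/143/239 15/84/155 11/34/186
179 18/149/233 18/145/235 17/148/233 18/144/239 13/44/138 15/132/185 18/147/238 19/143/240 19/130/242 15/51/200 9/39/125
182 18/145/238 17/150/231 17/146/234 18/144/234 11/47/135 14/97/152 18/141/239 18/135/239 20/48/232 21/39/245 14/51/1
[... 1013 characters left out ...]
/117/223 17/110/223 17/114/223 16/112/226 16/118/175 15/115/155 16/120/138 17/86/143
212 17/144/233 18/145/232 16/118/154 16/123/155 16/117/168 15/114/172 16/120/163 17/120/166 16/119/157 16/126/144 16/104/130
215 17/147/232 17/89/227 17/118/154 16/123/160 15/117/166 16/120/166 16/118/166 16/123/162 16/117/159 16/117/148 16/112/127
218 20/46/218 20/46/218 16/120/155 15/119/157 16/121/167 16/124/167 16/118/167 17/116/167 15/120/160 16/115/148 15/118/127
221 19/47/217 20/47/216 17/85/182 15/115/155 16/117/165 15/118/168 16/118/167 15/115/167 17/116/165 18/107/231 18/104/232
224 21/43/213 21/46/210 20/48/206 16/120/153 16/121/162 16/110/169 16/117/168 18/108/232 18/107/233 18/110/231 18/110/231
```

In the scene view the foot's sole is at (241,194), as predicted, over the round prop's top centre (243,203). Lowering gently.

Call:
send_rows(
  targets=[0, 0, 0, 0, 0, 0.12, -1, 0, 0, 0, 0, 0, 0.1, -1, 0, 0, 0, 0, 0, 0.06, -1, 0, 0, 0, 0, 0, 0.05, -1, 0, 0, 0, 0, 0, 0.05, -1],
)

```text
time_s: 21.4
eef_pos: [574.9, -80.4, 148.2]
ee_rot: [0.0, 0.028, 1.0, -0.0]
force: [-0.9, 0.6, -7.0]
grip_width: 0.265
grip_force: 99.5
```

Call:
send_rows(
  targets=[0, 0, 0, 0, 0, 0.06, -1, 0, 0, 0, 0, 0, 0.08, -1, 0, 0, 0, 0, 0, 0.1, -1, 0, 0, 0, 0, 0, 0.1, -1, 0, 0, 0, 0, 0, 0.1, -1],
)

```text
time_s: 22.02
eef_pos: [574.9, -80.4, 121.4]
ee_rot: [0.0, 0.029, 1.0, 0.0]
force: [-0.3, 0.3, -6.0]
grip_width: 0.261
grip_force: 99.6
```

Call:
send_rows(
  targets=[0, 0, 0, 0, 0, 0.1, -1, 0, 0, 0, 0, 0, 0.1, -1, 0, 0, 0, 0, 0, 0.06, -1, 0, 0, 0, 0, 0, 0.04, -1, 0, 0, 0, 0, 0, 0, -1],
)

```text
time_s: 22.65
eef_pos: [574.9, -80.4, 103.7]
ee_rot: [-0.0, 0.029, 1.0, 0.0]
force: [-0.2, 0.2, -7.0]
grip_width: 0.263
grip_force: 99.6
```

Call:
send_rows(
  targets=[0, 0, 0, 0, 0, 0.04, -1, 0, 0, 0, 0, 0, 0.04, -1, 0, 0, 0, 0, 0, 0.02, -1, 0, 0, 0, 0, 0, 0, -1],
)

```text
time_s: 23.15
eef_pos: [574.9, -80.4, 97.8]
ee_rot: [0.0, 0.029, 1.0, -0.0]
force: [0.6, -0.1, -6.4]
grip_width: 0.265
grip_force: 99.7
```

Call:
send_rows(
  targets=[0, 0, 0, 0, 0, 0.02, -1, 0, 0, 0, 0, 0, 0.02, -1, 0, 0, 0, 0, 0, 0, -1, 0, 0, 0, 0, 0, 0, -1],
)

```text
time_s: 23.65
eef_pos: [574.9, -80.4, 95.4]
ee_rot: [0.0, 0.028, 1.0, -0.0]
force: [0.6, 0.4, -6.5]
grip_width: 0.267
grip_force: 99.7
```

Continuing in 0.6 mm steps, watching for contact with the slab.

Call:
send_rows(
  targets=[0, 0, 0, 0, 0, 0.015, -1, 0, 0, 0, 0, 0, 0, -1],
)

```text
time_s: 23.9
eef_pos: [574.9, -80.4, 94.5]
ee_rot: [0.0, 0.029, 1.0, -0.0]
force: [0.4, 0.1, -6.4]
grip_width: 0.259
grip_force: 99.7
```

Call:
send_rows(
  targets=[0, 0, 0, 0, 0, 0.01, -1, 0, 0, 0, 0, 0, 0, -1],
)

```text
time_s: 24.15
eef_pos: [574.8, -80.4, 93.9]
ee_rot: [0.0, 0.029, 1.0, -0.0]
force: [0.5, 0.2, -6.8]
grip_width: 0.263
grip_force: 99.7
```

Call:
send_rows(
  targets=[0, 0, 0, 0, 0, 0.01, -1, 0, 0, 0, 0, 0, 0, -1],
)

```text
time_s: 24.4
eef_pos: [575.0, -80.4, 93.8]
ee_rot: [0.0, 0.028, 1.0, -0.0]
force: [-0.4, 1.1, -0.9]
grip_width: 0.267
grip_force: 100.3
```

Call:
send_rows(
  targets=[0, 0, 0, 0, 0, 0.01, -1, 0, 0, 0, 0, 0, 0, -1],
)

```text
time_s: 24.65
eef_pos: [575.1, -80.3, 93.8]
ee_rot: [0.001, 0.028, 1.0, -0.0]
force: [-1.6, 2.1, 5.2]
grip_width: 0.262
grip_force: 101.4
```

It is down: the load has passed to the slab. Now I release and back off upwards.

Call:
send_rows(
  targets=[0, 0, 0, 0, 0, 0, 0, 0, 0, 0, 0, 0, 0, 0.6, 0, 0, 0, 0, 0, 0, 1, 0, 0, 0, 0, 0, 0, 1, 0, 0, 0, 0, 0, -0.2, 1],
)

```text
time_s: 25.28
eef_pos: [574.4, -80.3, 104.5]
ee_rot: [-0.001, 0.029, 1.0, 0.0]
force: [-0.2, -0.4, -0.3]
grip_width: 0.998
grip_force: 0.0
```

Call:
send_rows(
  targets=[0, 0, 0, 0, 0, -0.6, 1, 0, 0, 0, 0, 0, -0.9, 1, 0, 0, 0, 0, 0, -0.9, 1, 0, 0, 0, 0, 0, -0.5, 1, 0, 0, 0, 0, 0, 0, 1],
)

```text
time_s: 25.9
eef_pos: [575.5, -80.5, 281.8]
ee_rot: [0.003, 0.028, 1.0, -0.001]
force: [-0.0, 0.3, -0.8]
grip_width: 0.998
grip_force: 0.0
```

```bash
python3 - <<'E'
from chips import *
w=cap('wrist','w10'); t=cap('top','t10'); s=cap('scene','s10'); st=monitor.sense(); print(st['eef_pos'],st['time_s'],st['force'])
chk(t);print();chk(s)
# gauge: expected vs observed; mast top corners, rod top
g=lambda x,y,z: [574.9+.998*x+.059*y,-80.4-.059*x+.998*y,z+30]
for n,P in [('mast',g(0,0,130)),('rodtop',g(80,0,192)),('basecorner',g(-46,32,22)),('basecorner2',g(-46,-32,22)),('basecorner3',g(32,32,22)),('scr top',(400,-21.5,60))]: print(n,proj(w,[P])[0].round(1),proj(s,[P])[0].round(1),proj(t,[P])[0].round(1))
h=cv2.cvtColor(s['img'],cv2.COLOR_RGB2HSV); 
# dark rod top cap in scene and low-sat metal blob vertical edges
m=cv2.inRange(h,(0,0,0),(179,255,70)); m[:, :200]=0; m[:,300:]=0; m[:80]=0; m[200:]=0
for k in cv2.findContours(m,cv2.RETR_EXTERNAL,cv2.CHAIN_APPROX_NONE)[0]:
    if cv2.contourArea(k)>8: print('dark',cv2.boundingRect(k))
m=cv2.inRange(h,(3,150,40),(14,255,200)); 
for k in cv2.findContours(m,cv2.RETR_EXTERNAL,cv2.CHAIN_APPROX_NONE)[0]:
    if cv2.contourArea(k)>200: print('brown',cv2.boundingRect(k),cv2.contourArea(k))
e=[]
for y in range(150,215,4):
    r=s['img'][y,225:330].astype(int); e.append((y,[int(i)+225 for i in np.where(np.abs(np.diff(r.sum(1)))>110)[0]]))
print(e)
E
```

```text
[574.42532316 -80.25311128 277.67736445] 26.05 [-0.28968571 -0.46191363  0.04379924]
[264. 179.] 151.5 slab -52 164 tray -12 -15
[266. 162.] 62.0 slab 1 164 tray 41 -15

[337. 274.] 158.0 slab 0 162 tray 40 -17
[353. 259.] 270.5 slab -54 154 tray -14 -25
mast [318.1 183. ] [268.2 161.8] [355.5 159.5]
rodtop [317.8 285.2] [232.6 149.2] [360.2 120.5]
basecorner [342.6 127.4] [295.7 198.4] [338.9 185.1]
basecorner2 [293.9 127.2] [280.5 187.2] [361.4 186.8]
basecorner3 [341.  184.7] [269.1 211.6] [340.6 158.6]
scr top [360.9  10. ] [340.2 178.4] [330.2 231. ]
dark (230, 148, 6, 5)
dark (210, 108, 30, 12)
dark (245, 96, 9, 9)
dark (270, 80, 9, 15)
dark (244, 80, 9, 5)
brown (0, 356, 12, 44) 231.5
brown (125, 251, 103, 88) 2426.0
brown (0, 176, 28, 22) 340.0
brown (321, 169, 37, 38) 836.0
brown (111, 121, 49, 21) 246.0
brown (527, 0, 24, 41) 323.0
brown (341, 0, 141, 106) 10115.0
[(150, [229, 235, 236, 284]), (154, [231, 235, 290]), (158, [232, 236, 295]), (162, [233, 275, 300]), (166, [238, 262]), (170, [234, 238]), (174, [235, 239]), (178, [239, 261, 263]), (182, [244, 251, 263, 264]), (186, [244, 320]), (190, [238, 320]), (194, [320]), (198, [243, 320]), (202, [254, 296, 320, 321]), (206, [229, 247, 257, 262, 275, 299, 325]), (210, [256, 260, 302]), (214, [230, 257, 265, 297])]
```

The rod top is seen at (233,150) against a predicted (233,149) for a 56 mm reading. The scraper stands upright and the chips are in the tray, so I'm handing in.

```bash
python3 -c "
from h import *
print(job.finish_job())"
```

```text
the job is handed in; nothing more can be done
None
```

I've handed the job in without seeing the verdict: my last camera check showed all four chips in the tray, the scraper standing upright on the bench, and the released gauge on the slab with its foot on the round prop, the rod top matching a 56 mm reading.

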